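# Tip union nuts into the inspection tray and slide it to the notch under the camera

## Robot

A 6-joint arm with a two-finger parallel gripper is mounted at the origin on the work surface. World frame = base frame: x ahead of the robot, y to its left, z up, the work surface at z = 0. Lengths are in m, angles in rad, forces in N, time in s.
With the tool pointing down it reaches from about 0.325 to 0.925 m from the base axis. Payload 3.1 kg.
Tool frame: the origin (TCP) lies between the finger pads, 19 mm behind the fingertips; this is the grasp point; z points along the fingers, y is the line along which they close (so a half turn about z gives the same grasp; the last joint's range is limited). The gripper opens to 85 mm and grips with 20 to 120 N. Pads are 22 mm wide; open, the fingers measure 114 mm over their backs; the gripper's body (76 mm by 85 mm) begins 54 mm behind the grasp point. The pads swing forward as they close: fully open they stand 13 mm farther back than shut.
Start: joints at [-1.423, 0.217, 1.613, -0, 1.311, -0.112], TCP at [0.161, -0.604, 0.25] pointing down, gripper open.
Joint ranges: [-2.75, 2.75], [-0.78, 2.1], [0.31, 2.55], [-1.13, 4.27], [0.13, 2.63], [-2.58, 2.58]. Speed limits (rad/s): [2.79, 2.79, 3.14, 3.14, 3.14, 3.14].

## Interface

Orientations are given as a unit quaternion [w, x, y, z].
In Python, from bench import bot gives the robot as it stands.
- The arm moves only by the shell command python3 -m jog 'ROWS' [OPENING] [FORCE]. ROWS is text: rows parted by semicolons, each of 6 numbers parted by spaces: the shift along the world's x, y, z scaled (see below), then the turn, a rotation vector about the world's x, y, z scaled (see below). A call has exactly 5 rows; each row shifts and turns the commanded pose from where the row before left it; what a row does not reach is not made up. The controller multiplies each number of a shift by 25 mm and each number of a turn by 4 degrees. A row lasts 1/10 s, in which the tool goes at most 50 mm and 8.59 degrees, less where a joint would pass 70% of its speed; a pose out of reach is approached as far as the arm can. A call with a number of a shift or a turn outside -1 to 1 is refused whole. A call with a gripper value outside its range is refused whole. OPENING is the opening, from 0 (shut) to 1 (fully open), set as the call begins (- or left out, the last holds). The fingers move at their own pace and stop on an object; FORCE is the grip in N (left out, the last holds). Time passes only in rows, so rows that do not move let the fingers close, or fill a call up. It gives the time, the measured TCP pose, the force, the opening and the grip force at its end, in the units of the state.
- bot.get_obs(): the state, without advancing time (a new reading comes with each control period).
- bot.grab_frame(name): name is "side" or "top" or "wrist"; returns a dict with "image" (420x560x3 uint8, red, green, blue), "depth" (420x560 float32, m along the optical axis (not along the pixel's ray), 0 where there is no reading), "mtx" (3x3 intrinsics, pixels), "eye" and "rotation" of the camera in the world. Camera axes: x right, y down, z forward; pixel columns grow to the right and rows downward; lengths in m; the calibration is good to about 2 mm. A picture is of the moment at which its call begins.
- bot.sign_off(): hands the job in; it is judged then, once.
Trained networks look in a picture, given as the dict that the camera call returned (one of the last four; its "shot" number tells which), for a name from the list of things; names that differ only in an ending like _2 or _b are one class to them, and where a whole thing is asked for, a point or a joint stands for the part that bears it (a point fixed in the world has none). Each returns a list of dicts, best first, with "p" (0 to 1); they miss things now and then, are a little off and sometimes report something else, mostly with a low value. They report only what shows in the picture. A call takes as long as a camera call. They do not tell look-alikes from the thing itself.
- bot.cut_out(picture, thing): "mask" (420x560 bool, what is visible of it) and "rect" ([centre column, centre row, width, height] in pixels, round what is visible of it).
- bot.mark_of(picture, thing): "xy" ([column, row] in pixels: a listed point, or the origin of a listed thing).
The state is a dict: "time": time; "joints": joint angles; "dq": joint speeds; "effort": joint torques, N m; "eef_pos": TCP position; "tcp_rot": TCP orientation; "contact_force": force on the tool from outside, world axes, zero at the start; "ft_torque": the same for the moment, N m; "grip_width": finger opening in m; "grip_force": force on a finger pad.
Only numpy, scipy, OpenCV 4.12 (cv2) and the standard library are available. Lean on these libraries where they do the work, as an engineer would, in place of code of your own. Each camera call takes 0.05 s, during which the arm holds its last target. There are 200 camera calls.

## Task

Pick up the scoop and tip its six union nuts into the tray of the inspection slide, then stand the empty scoop back on the bench and let it go. Take the slide by its black upright grip and slide it gently along its rail until you feel the ball click into the notch that brings the tray under the camera, and finish while still holding the grip there, with the ball seated. Leave the injectors, the socket and the jar where they stand.

Things in the scene. Friction and masses are not known exactly. Their poses are not given: they have to be found in the camera images.
- scoop: aluminium hand scoop holding the six nuts: flat-bottomed open pan with a round handle at the back. Origin: underside, middle of the pan; +x to the pouring nose, z up. Outside width (y) 60 mm, parallel sides 3 mm thick and 36 mm tall from x = -48 to +35 mm, 30 mm tall on to +71 mm; floor 3 mm. Handle 18 mm thick, x = -48 to -127 mm, its top at most 43 mm high. 110 g empty
- scoop_hold (a point): point in the pan (x = -5, z = 24 mm of the scoop) where the scoop is balanced when pinched across its two sides from above (grasp width 60 mm); the nuts below it reach 19 mm above the scoop's underside
- scoop_lip (a point): middle of the pouring lip (x = 76, z = 19 mm of the scoop). From x = 35 mm the floor rises to it as a ramp of 24 degrees, so the nuts (friction about 0.5 to 0.7) stay in while the scoop is level and slide out over the lip when it is pitched nose down by 65 to 75 degrees
- tray: open aluminium tray on the carriage, 110 (x) x 116 (y) x 26 mm tall outside, walls and floor 3 mm. Origin: middle of its underside, 49 mm above the bench; rim 75 mm above the bench. Its y axis is the sliding direction, +y towards the notch; +x points away from the grip
- grip: upright black grip of the carriage, 24 (x) x 14 (y, along the rail) x 52 mm tall. Origin: middle of its foot, 49 mm above the bench; top 101 mm above the bench. It stands 120 mm from the tray's middle, on the tray's -x side, on a flat bar 22 mm wide; nothing else within 50 mm. Pinch it along y
- carriage (a joint): position of the carriage along the rail, m: 0 at the loading end, grows in the tray's +y direction, travel ends at 0.28. It rubs with about 1.5 N and stays where it is left
- plunger (a point): lowest point of the spring-loaded 10 mm ball when it rides on the flat of the index bar; fixed in the carriage under the brass plunger body behind the tray (78 mm in +x from the tray's middle)
- notch (a point): middle of the notch in the top of the steel index bar that the ball rides on, level with the camera's axis (78 mm behind it in +x); axes parallel to the tray's. It is 8 mm wide; the ball drops 2 mm into it, pulled in with up to 5 N over the last 3 mm, and takes 6 to 8 N to push out again. Seated when the plunger has the same y. Its place on the slide differs from start to start
- stage: inspection slide: grey base plate 190 x 460 x 15 mm, rail along its y axis. Origin on the bench under the rail's middle; plate from x = -60 to +130 mm, y = +-230 mm. At the notch's y a camera hangs over the rail from a 24 mm column that stands 112 mm behind the rail (412 mm tall); its ring light is 68 mm across, underside 261 mm above the bench
- nut0: steel union nut, hexagon 17 mm across flats (20 mm over corners), 16 mm tall, 22 g; one of six alike; origin: middle of one end face, z along the bore
- nut1: steel union nut, hexagon 17 mm across flats (20 mm over corners), 16 mm tall, 22 g; one of six alike; origin: middle of one end face, z along the bore
- nut2: steel union nut, hexagon 17 mm across flats (20 mm over corners), 16 mm tall, 22 g; one of six alike; origin: middle of one end face, z along the bore
- nut3: steel union nut, hexagon 17 mm across flats (20 mm over corners), 16 mm tall, 22 g; one of six alike; origin: middle of one end face, z along the bore
- nut4: steel union nut, hexagon 17 mm across flats (20 mm over corners), 16 mm tall, 22 g; one of six alike; origin: middle of one end face, z along the bore
- nut5: steel union nut, hexagon 17 mm across flats (20 mm over corners), 16 mm tall, 22 g; one of six alike; origin: middle of one end face, z along the bore
- injector: injector standing by itself on its rectangular foot, 52 x 42 mm, 138 mm tall; origin: middle of its underside; stays where it is
- injector_row: three injectors standing in a row on one steel foot 55 x 135 mm, 138 mm tall; origin: middle of its underside; stays where it is
- socket: deep steel socket standing on end, 28 mm across, 60 mm tall; origin: middle of its underside; stays where it is
- jar: clear jar with a black cap, 70 mm across, 85 mm tall; origin: middle of its underside; stays where it is
There are look-alikes about, which are no part of the job. What is shaped like the scoop but turquoise is not meant.

How it is judged:
By the outcome, as a careful person would: the job done as asked, in the order asked, and still so for the second after the job is handed in, while the arm keeps its last pose, push and grip.
It also fails if it takes over 72 s, if anything falls off the work surface, if the arm or the gripper's body presses on something with over 40 N, if the wrist force passes 120 N, or if a joint passes its speed limit or range.

## Working session

There is one attempt and no reset: what is moved stays moved. The work goes in short steps, Python scripts to look and compute and a shell command to move; the robot and the scene stay as the last step left them, time stands still between calls to the robot, and variables do not carry over. Pictures are saved under pics/ and viewed, at most 11 in all, crops included, and the job is handed in when it is done.

```bash
ls; mkdir -p pics; cat > h.py <<'E'
import numpy as np, cv2
from bench import bot
def ray(f,uv):
    d=np.linalg.inv(f["mtx"])@np.array([uv[0],uv[1],1.0]); return np.array(f["eye"]),np.array(f["rotation"])@d
def atz(f,uv,z):
    e,d=ray(f,uv); return e+d*(z-e[2])/d[2]
def dep(f,uv):
    e,d=ray(f,uv); u,v=int(round(uv[0])),int(round(uv[1])); p=f["depth"][max(v-1,0):v+2,max(u-1,0):u+2]; p=p[p>0]
    return e+d*np.median(p) if len(p) else None
def tri(f1,a,f2,b):
    e1,d1=ray(f1,a);e2,d2=ray(f2,b)
    s,t=np.linalg.lstsq(np.stack([d1,-d2],1),e2-e1,rcond=None)[0]
    p,q=e1+s*d1,e2+t*d2; return (p+q)/2,np.linalg.norm(p-q)
def save(f,n): cv2.imwrite("pics/"+n,f["image"][:,:,::-1])
def cloud(f):
    v,u=np.nonzero(f["depth"]>0); z=f["depth"][v,u]
    d=np.linalg.inv(f["mtx"])@np.stack([u,v,np.ones_like(u)]).astype(float)
    return (np.array(f["eye"])[:,None]+np.array(f["rotation"])@(d*z)).T,u,v
E
python3 - <<'E'
from h import *
np.set_printoptions(precision=3,suppress=True)
F={}
for n in("top","side"):
    f=bot.grab_frame(n);F[n]=f;save(f,n+"0.png");print(n,f["eye"],f["rotation"][:,2],f["mtx"][0,0])
    for t in("scoop","scoop_hold","scoop_lip","tray","grip","plunger","notch","stage","injector","injector_row","socket","jar"):
        try:
            for r in bot.mark_of(f,t)[:3]: print(n,t,round(r["p"],2),np.array(r["xy"]).round(0),dep(f,r["xy"]))
        except Exception as e: print(t,e)
cv2.imwrite("pics/both.png",cv2.resize(np.hstack([F["top"]["image"],F["side"]["image"]])[:,:,::-1],(1120,420)))
print(bot.get_obs())
E
```

```text
picsTraceback (most recent call last):
  File "<stdin>", line 5, in <module>
IndexError: too many indices for array: array is 1-dimensional, but 2 were indexed
```

```bash
cat >> h.py <<'E'
from scipy.spatial.transform import Rotation as R
_g=bot.grab_frame
def grab(n):
    f=_g(n); q=np.array(f["rotation"]).ravel()
    if not hasattr(grab,'raw'): grab.raw=q
    g=dict(f); 
    if q.size==4: g["rotation"]=R.from_quat(q[[1,2,3,0]]).as_matrix()
    g["_raw"]=f; return g
def mark(f,t): return bot.mark_of(f["_raw"],t)
def cut(f,t): return bot.cut_out(f["_raw"],t)
np.set_printoptions(precision=3,suppress=True)
E
python3 - <<'E'
from h import *
F={}
for n in("top","side"):
    f=grab(n);F[n]=f;save(f,n+"0.png");print(n,f["eye"],grab.raw,f["rotation"][:,2],f["mtx"][0,0])
    for t in("scoop","scoop_hold","scoop_lip","tray","grip","plunger","notch","stage","injector","injector_row","socket","jar"):
        try:
            for r in mark(f,t)[:3]: print(n,t,round(r["p"],2),np.array(r["xy"]).round(0),dep(f,r["xy"]))
        except Exception as e: print(t,e)
print(bot.get_obs())
E
```

```text
top [ 0.264 -0.019  1.273] [ 0.069 -0.694  0.715 -0.056] [ 0.177  0.016 -0.984] 509.0271166417924
top scoop 0.83 [428. 221.] [ 0.461 -0.365  0.003]
top scoop 0.66 [429. 308.] [ 0.246 -0.349  0.003]
top scoop_hold 0.97 [437. 310.] [ 0.24  -0.368  0.005]
top scoop_hold 0.8 [431. 210.] [ 0.487 -0.372  0.003]
top scoop_lip 0.9 [404. 291.] [ 0.289 -0.291  0.001]
top scoop_lip 0.74 [426. 248.] [ 0.392 -0.354  0.002]
top scoop_lip 0.26 [430. 212.] [ 0.485 -0.371  0.002]
top tray 0.89 [303. 163.] [ 0.608 -0.055  0.052]
top tray 0.33 [433. 220.] [ 0.461 -0.375  0.008]
top grip 0.66 [317. 208.] [ 0.485 -0.08   0.101]
top plunger 0.73 [298. 138.] [ 0.672 -0.043  0.052]
top plunger 0.6 [435. 208.] [ 0.49  -0.378  0.021]
top notch 0.9 [215. 155.] [0.566 0.131 0.279]
top stage 0.81 [262. 182.] [0.572 0.051 0.014]
top injector 0.69 [402. 114.] [ 0.734 -0.312  0.033]
top injector 0.46 [217. 152.] [0.573 0.126 0.279]
top injector 0.45 [300. 138.] [ 0.672 -0.048  0.049]
top injector_row 0.67 [118. 217.] [0.489 0.408 0.04 ]
top socket 0.49 [160. 252.] [0.395 0.298 0.058]
top jar 0.82 [128. 146.] [0.664
[... 743 characters left out ...]
88. 187.] [ 0.699 -0.271  0.002]
side injector 0.28 [364. 198.] [ 0.453 -0.327  0.014]
side injector_row 0.95 [143. 330.] [0.479 0.428 0.021]
side socket 0.66 [215. 325.] [0.391 0.323 0.011]
side jar 0.58 [100. 293.] [0.645 0.421 0.024]
{'time': 1.35, 'joints': array([-1.423,  0.217,  1.613, -0.   ,  1.311, -0.112]), 'dq': array([-0.   , -0.001,  0.001, -0.002,  0.001,  0.001]), 'effort': array([ -0.   , -39.688, -30.425,  -0.   ,   0.001,   0.   ]), 'eef_pos': array([ 0.161, -0.604,  0.25 ]), 'tcp_rot': array([ 0.   ,  0.992,  0.13 , -0.   ]), 'contact_force': array([ 0.088,  0.326, -1.117]), 'ft_torque': array([-0.01 ,  0.015,  0.017]), 'grip_force': 0.0, 'grip_width': 0.08524965090065587}
```

View pics/top0.png

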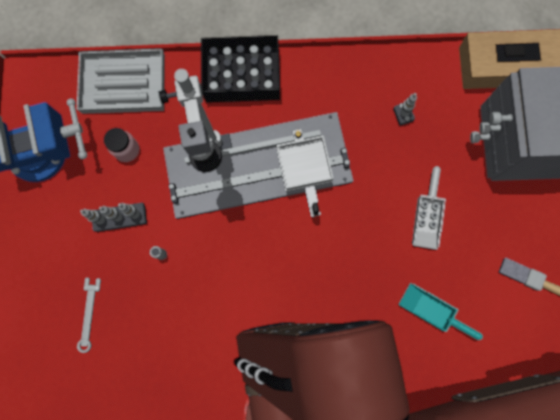

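View pics/side0.png

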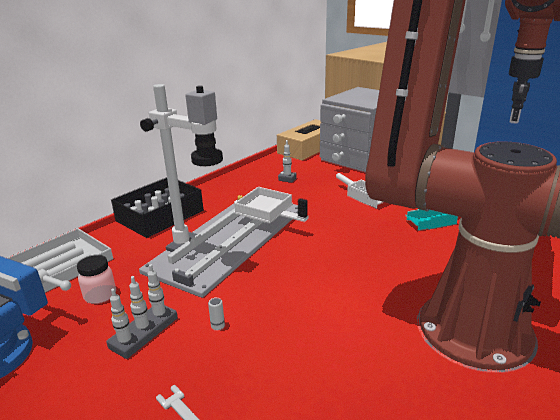

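Candidates for the scoop: the aluminium pan holding nuts at top px (430,221), with its handle up to (436,170) and nose at (426,247), and the turquoise look-alike at (430,308). The bench brush at (530,275) is another shape altogether. I choose (430,221). The tray is at (303,165), the grip at (315,208) and the inspection camera at about (200,140).

```bash
python3 - <<'E'
from h import *
f=grab("top"); g=grab("side")
c=f["image"][150:270,370:490,::-1]; cv2.imwrite("pics/crop0.png",cv2.resize(c,None,fx=4,fy=4,interpolation=cv2.INTER_CUBIC))
for r in cut(f,"scoop"): print(r["p"],r["rect"],f["image"][r["mask"]].mean(0))
P,u,v=cloud(f)
s=(abs(P[:,0]-.48)<.13)&(abs(P[:,1]+.37)<.06)&(P[:,2]>.022)&(P[:,2]<.06)
Q=P[s]; print(len(Q),Q.min(0),Q.max(0)); xy=Q[:,:2].astype(np.float32); print("scoop rect",cv2.minAreaRect(xy))
for lo,hi in((.065,.082),):
    s=(abs(P[:,0]-.6)<.1)&(abs(P[:,1]+.05)<.1)&(P[:,2]>lo)&(P[:,2]<hi); Q=P[s]
    print("tray rim",len(Q),np.median(Q[:,2]),cv2.minAreaRect(Q[:,:2].astype(np.float32)))
s=(abs(P[:,0]-.485)<.04)&(abs(P[:,1]+.08)<.04)&(P[:,2]>.09); Q=P[s]; print("grip top",len(Q),Q.mean(0),cv2.minAreaRect(Q[:,:2].astype(np.float32)))
s=(abs(P[:,0]-.57)<.25)&(abs(P[:,1]-.05)<.3)&(P[:,2]>.010)&(P[:,2]<.02); Q=P[s]; print("plate",len(Q),np.median(Q[:,2]),cv2.minAreaRect(Q[:,:2].astype(np.float32)))
for t in("scoop","tray","grip","scoop_lip","notch","plunger"):
    a=mark(f,t);b=mark(g,t)
    if a and b: print(t,tri(f,a[0]["xy"],g,b[0]["xy"]))
E
```

```text
0.8 [441.5, 313.5, 84.6, 55.2] [ 50.692 130.514 129.972]
0.78 [430.9, 208.2, 31.2, 77.6] [150.354 148.373 149.104]
572 [ 0.39  -0.398  0.022] [ 0.591 -0.316  0.045]
scoop rect ((0.49229082465171814, -0.3649739921092987), (0.06248802691698074, 0.20161432027816772), 78.90421295166016)
tray rim 354 0.07382774126713199 ((0.6184587478637695, -0.05373605340719223), (0.13818427920341492, 0.11616621911525726), 9.977733612060547)
grip top 64 [ 0.486 -0.076  0.1  ] ((0.4871397018432617, -0.07644186913967133), (0.024198902770876884, 0.013542581349611282), 8.676527976989746)
plate 7127 0.015202582535366327 ((0.5877724289894104, 0.08259567618370056), (0.5520560145378113, 0.4264516234397888), 87.6613540649414)
scoop (array([ 0.466, -0.369,  0.001]), np.float64(0.0010564304158023996))
tray (array([ 0.603, -0.054,  0.057]), np.float64(0.00243958716031958))
grip (array([ 0.491, -0.08 ,  0.049]), np.float64(0.006339992207528746))
scoop_lip (array([ 0.313, -0.257,  0.073]), np.float64(0.06693858958760386))
notch (array([0.648, 0.166, 0.03 ]), np.float64(0.006264445402461064))
plunger (array([ 0.681, -0.044,  0.044]), np.float64(0.015999438319627735))
```

View pics/crop0.png

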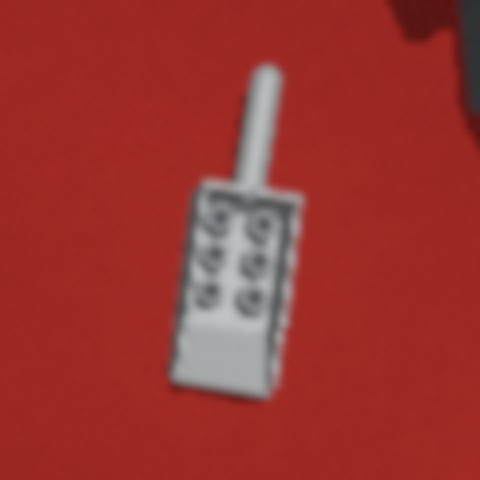

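The crop shows the aluminium scoop with all six nuts, handle to the top at (265,75) and lip to the bottom at (222,390), so the choice holds. I'll move over it and refine with the wrist camera.

```bash
python3 -m jog '.83 .65 0 0 0 -.435;.83 .65 0 0 0 -.435;.83 .65 0 0 0 -.435;.83 .65 0 0 0 -.435;.83 .65 0 0 0 -.435' 1 40
python3 -m jog '.83 .65 0 0 0 -.435;.83 .65 0 0 0 -.435;.83 .65 0 0 0 -.435;.83 .65 0 0 0 -.435;.83 .65 0 0 0 -.435'
python3 -m jog '.83 .65 0 0 0 -.435;.83 .65 0 0 0 -.435;.83 .65 0 0 0 -.435;.83 .65 0 0 0 -.435;.83 .65 0 0 0 -.435'
python3 - <<'E'
from h import *
f=grab("wrist");save(f,"w1.png");print(f["eye"],f["rotation"])
P,u,v=cloud(f)
s=(abs(P[:,0]-.48)<.14)&(abs(P[:,1]+.37)<.07)&(P[:,2]>.024)&(P[:,2]<.06)
Q=P[s]; print(len(Q),Q.min(0),Q.max(0),"scoop rect",cv2.minAreaRect(Q[:,:2].astype(np.float32)))
for t in("scoop","scoop_hold","scoop_lip"):
    for r in mark(f,t)[:2]: print(t,r["p"],r["xy"],dep(f,r["xy"]),atz(f,r["xy"],{"scoop":0,"scoop_hold":.024,"scoop_lip":.019}[t]))
E
```

```text
time: 2.6
eef_pos: [0.265, -0.5221, 0.2501]
tcp_rot: [0.0, 0.999, 0.053, 0.0]
contact_force: [1.1, -0.3, -1.0]
grip_width: 0.0857
grip_force: 0.0
time: 3.1
eef_pos: [0.3689, -0.4408, 0.2501]
tcp_rot: [0.0, 1.0, -0.023, 0.0]
contact_force: [-0.3, -0.4, -0.8]
grip_width: 0.0855
grip_force: 0.0
time: 3.6
eef_pos: [0.4726, -0.3596, 0.2501]
tcp_rot: [0.0, 0.995, -0.098, 0.0]
contact_force: [-0.7, -0.5, 0.5]
grip_width: 0.0852
grip_force: 0.0
[ 0.536 -0.371  0.374] [[-0.195 -0.947 -0.254]
 [-0.981  0.188  0.051]
 [-0.     0.259 -0.966]]
2790 [ 0.393 -0.398  0.024] [ 0.592 -0.315  0.044] scoop rect ((0.4946855902671814, -0.36440524458885193), (0.06001439318060875, 0.19661997258663177), 78.37316131591797)
scoop 0.82 [309.9, 354.2] [ 0.242 -0.349  0.003] [ 0.24  -0.349  0.   ]
scoop 0.6 [279.0, 176.1] [ 0.468 -0.356  0.003] [ 0.468 -0.356  0.   ]
scoop_hold 0.87 [316.0, 369.0] [ 0.481 -0.368  0.309] [ 0.238 -0.354  0.024]
scoop_hold 0.66 [282.2, 174.1] [ 0.47  -0.36   0.003] [ 0.474 -0.36   0.024]
scoop_lip 0.94 [283.0, 246.8] [ 0.395 -0.346  0.02 ] [ 0.395 -0.345  0.019]
scoop_lip 0.58 [249.4, 344.2] [ 0.269 -0.279  0.   ] [ 0.282 -0.283  0.019]
```

View pics/w1.png

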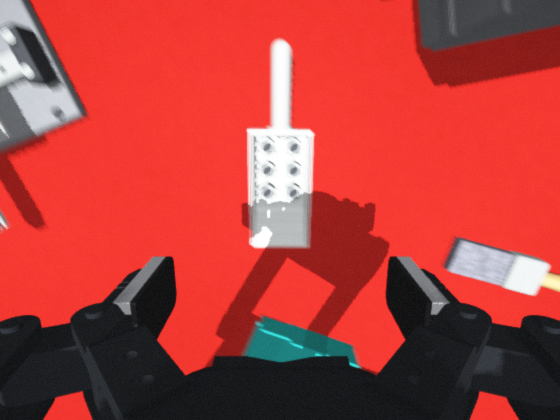

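View: the scoop is centred between the fingers, handle end (281,45), lip (280,246), nuts at rows 147–190, turquoise one below at (310,350). Rect and network agree on the hold point (0.473,-0.360), and the heading matches, so I'll descend and grip.

```bash
python3 -m jog '0 0 -1 0 0 0;0 0 -1 0 0 0;0 0 -1 0 0 0;0 0 -1 0 0 0;0 0 -1 0 0 0' 1 60
python3 -m jog '0 0 -1 0 0 0;0 0 -1 0 0 0;0 0 -1 0 0 0;0 0 -.6 0 0 0;0 0 -.4 0 0 0'
python3 -m jog '0 0 0 0 0 0;0 0 0 0 0 0;0 0 0 0 0 0;0 0 0 0 0 0;0 0 0 0 0 0' 0.5 60
python3 -m jog '0 0 0 0 0 0;0 0 0 0 0 0;0 0 0 0 0 0;0 0 0 0 0 0;0 0 0 0 0 0' 0.5 60
```

```text
time: 4.3
eef_pos: [0.4708, -0.3614, 0.1242]
tcp_rot: [0.0, 0.995, -0.098, -0.0]
contact_force: [-0.1, 0.1, 0.4]
grip_width: 0.0854
grip_force: 0.0
time: 4.8
eef_pos: [0.4706, -0.3604, 0.0236]
tcp_rot: [-0.001, 0.995, -0.098, -0.001]
contact_force: [-0.5, -0.5, -0.3]
grip_width: 0.0855
grip_force: 0.0
time: 5.3
eef_pos: [0.4725, -0.3609, 0.0261]
tcp_rot: [0.001, 0.995, -0.098, 0.001]
contact_force: [-0.2, -0.4, 1.0]
grip_width: 0.0593
grip_force: 66.1
time: 5.8
eef_pos: [0.4725, -0.3609, 0.0261]
tcp_rot: [0.001, 0.995, -0.098, 0.001]
contact_force: [-1.4, -1.0, 6.2]
grip_width: 0.0587
grip_force: 66.5
```

```bash
cat > log.py <<'E'
from h import *
import json
o=bot.get_obs(); open("log.jsonl","a").write(json.dumps([list(map(float,o[k])) for k in("joints","eef_pos","tcp_rot")])+"\n")
print(o["time"],o["joints"],o["eef_pos"],o["contact_force"])
E
python3 log.py
python3 -m jog '0 0 .3 0 0 0;0 0 .5 0 0 0;0 0 .8 0 0 0;0 0 1 0 0 0;0 0 1 0 0 0'; python3 log.py
python3 -m jog '0 0 1 0 0 0;0 0 1 0 0 0;0 0 1 0 0 0;0 0 1 0 0 0;0 0 1 0 0 0'; python3 log.py
python3 -m jog '0 .8 0 0 0 .5;0 1 0 0 0 1;0 1 0 0 0 1;0 1 0 0 0 1;0 1 0 0 0 .5'; python3 log.py
python3 - <<'E'
from h import *
f=grab("wrist");save(f,"w2.png")
E
```

```text
5.8 [-0.77   0.434  1.807 -0.     0.898  0.996] [ 0.472 -0.361  0.026] [-1.445 -1.037  6.182]
time: 6.3
eef_pos: [0.4711, -0.3595, 0.1154]
tcp_rot: [-0.001, 0.995, -0.098, -0.001]
contact_force: [0.8, 0.2, -2.1]
grip_width: 0.0587
grip_force: 65.8
6.3 [-0.77   0.298  1.786  0.     1.059  0.996] [ 0.471 -0.36   0.115] [ 0.756  0.166 -2.141]
time: 6.8
eef_pos: [0.4712, -0.3596, 0.2409]
tcp_rot: [-0.0, 0.995, -0.098, -0.0]
contact_force: [0.9, 0.3, -2.2]
grip_width: 0.059
grip_force: 65.8
6.8 [-0.77   0.158  1.7    0.     1.285  0.996] [ 0.471 -0.36   0.241] [ 0.948  0.344 -2.237]
time: 7.3
eef_pos: [0.4704, -0.2371, 0.2379]
tcp_rot: [-0.002, 0.999, 0.043, -0.001]
contact_force: [-0.1, -0.3, -1.7]
grip_width: 0.0588
grip_force: 65.8
7.3 [-0.601  0.02   1.854  0.001  1.272  0.883] [ 0.47  -0.237  0.238] [-0.053 -0.344 -1.747]
```

View pics/w2.png

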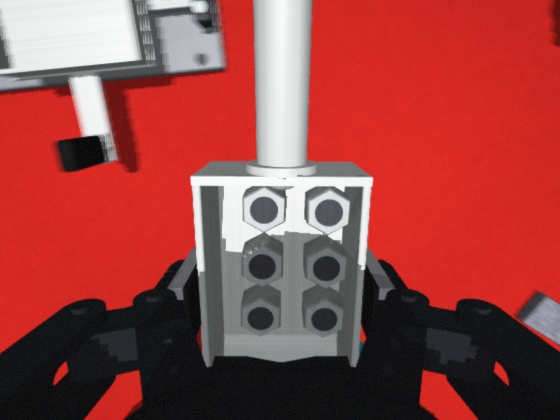

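The scoop is held level with all six nuts inside (rows 210, 265 and 318, columns 262 and 325). Next I fit the kinematics to check how the wrist can make the 70° pitch.

```bash
cat > kin.py <<'E'
from h import *
import json
from scipy.optimize import least_squares
D=[json.loads(l) for l in open("log.jsonl")]+[[[-1.423,.217,1.613,0,1.311,-.112],[.161,-.604,.25],[0,.992,.13,0]]]
E=R.from_euler
def fk(q,p):
    a1,d1,L2,L3,a3,L6,lat=p
    A=E('z',q[0]); B=A*E('y',q[1]); C=A*E('y',q[1]+q[2]); W=C*E('z',q[3])*E('y',q[4])
    t=A.apply([a1,lat,d1])+B.apply([0,0,L2])+C.apply([a3,0,L3])+W.apply([0,0,L6])
    return t,W*E('z',q[5]+np.pi/2)
def fit():
    best=None
    x0=np.array([.05,.4,.4,.4,0,.25,.07])
    return least_squares(lambda p:np.concatenate([np.concatenate([fk(d[0],p)[0]-d[1] for d in D])*1000,(p-x0)*.05]),x0)
s=fit(); P=s.x
lo=np.array([-2.75,-.78,.31,-1.13,.13,-2.58]);hi=np.array([2.75,2.1,2.55,4.27,2.63,2.58])
def ik(t,Rt,q0):
    def r(q):
        a,b=fk(q,P); return np.concatenate([(a-t)*20,(b.inv()*Rt).as_rotvec()*3,(q-q0)*.003])
    z=least_squares(r,np.clip(q0,lo+.01,hi-.01),bounds=(lo,hi)); a,b=fk(z.x,P)
    return z.x,np.linalg.norm(a-t)*1000,np.degrees((b.inv()*Rt).magnitude())
E
python3 - <<'E'
from kin import *
print("params",P,"rms mm",np.sqrt(np.mean(s.fun**2)))
q0=np.array(D[-2][0])
def tool(head,pitch): # nose heading deg, pitch down deg
    S=E('z',head,degrees=True)*E('y',pitch,degrees=True)   # scoop frame
    return S, S*R.from_matrix(np.array([[-1,0,0],[0,1,0],[0,0,-1.]]))
hold=np.array([-.005,0,.024]);lip=np.array([.076,0,.019])
for head1 in(-80.5,-60,-100,-120,180,99.5):
    h0=185; q=q0.copy(); ok=[];pos=np.array(D[-2][1])
    dh=(head1-h0+180)%360-180
    for k in np.linspace(0,1,25):   # go to 0.3 high yaw
        S,T=tool(h0+dh*k,0); q,e,a=ik(pos+k*(np.array([.604,-.055,.26])-pos),T,q); ok.append((e,a))
    for k in np.linspace(0,70,25):
        S,T=tool(head1,k); L=np.array([.604,-.055,.11])-S.apply([1,0,0])*np.array([1,1,0])*.0; t=L-S.apply(lip-hold); t[2]=max(t[2],.2-(k/70)*.01)
        q,e,a=ik(t,T,q); ok.append((e,a))
    ok=np.array(ok); print(head1,"maxerr",ok[:25].max(0),ok[25:].max(0),"end",ok[-1],q,t)
E
```

```text
params [0.    0.249 0.455 0.557 0.061 0.241 0.07 ] rms mm 0.06601041967732289
-80.5 maxerr [0. 0.] [0. 0.] end [0. 0.] [-0.484  0.583  1.567  0.897  1.863 -0.801] [ 0.6   -0.032  0.19 ]
-60 maxerr [0. 0.] [0. 0.] end [0. 0.] [-0.411  0.681  1.41   0.693  2.078 -0.94 ] [ 0.592 -0.035  0.19 ]
-100 maxerr [0. 0.] [0. 0.] end [0. 0.] [-0.535  0.475  1.733  1.078  1.633 -0.718] [ 0.608 -0.032  0.19 ]
-120 maxerr [0. 0.] [0. 0.] end [0. 0.] [-0.559  0.356  1.907  1.277  1.377 -0.67 ] [ 0.616 -0.035  0.19 ]
180 maxerr [0. 0.] [0. 0.] end [0. 0.] [-0.311  0.083  2.252  2.484  0.49  -1.082] [ 0.627 -0.055  0.19 ]
99.5 maxerr [4.757 8.669] [26.155 49.304] end [26.155 49.304] [-0.107  0.112  1.901 -0.616  0.825  2.58 ] [ 0.608 -0.078  0.19 ]
```

The fit is good to 0.1 mm. A pour with the nose to −y (heading −95°) is well inside all joint ranges and keeps the wrist away from the camera column. I'll yaw and carry first.

```bash
python3 -m jog '.2 .2 0 0 0 .6;.3 .3 0 0 0 1;.3 .3 0 0 0 1;.3 .3 0 0 0 1;.3 .3 0 0 0 1' 
python3 -m jog '.3 .3 0 0 0 1;.3 .3 0 0 0 1;.3 .3 0 0 0 1;.3 .3 0 0 0 1;.3 .3 0 0 0 1' 
python3 -m jog '.3 .3 0 0 0 1;.3 .3 0 0 0 1;.3 .3 0 0 0 1;.3 .3 0 0 0 1;.3 .3 0 0 0 1' 
python3 -m jog '.2 .2 -.2 0 0 1;.1 .1 -.4 0 0 1;0 0 -.4 0 0 1;0 0 -.4 0 0 1;0 0 -.4 0 0 1'
python3 -m jog '0 0 -.4 0 0 .4;0 0 -.3 0 0 0;0 0 -.1 0 0 0;0 0 0 0 0 0;0 0 0 0 0 0'; python3 log.py
python3 - <<'E'
from h import *
f=grab("side");save(f,"s2.png"); g=grab("top")
P,u,v=cloud(g)
s=(abs(P[:,0]-.57)<.08)&(abs(P[:,1]-.15)<.08)&(P[:,2]>.25)&(P[:,2]<.30); Q=P[s]; print("ring",len(Q),Q.min(0),Q.max(0))
s=(abs(P[:,0]-.485)<.04)&(abs(P[:,1]+.08)<.04)&(P[:,2]>.09)&(P[:,2]<.11); Q=P[s]; print("grip top",len(Q),Q.mean(0))
o=bot.get_obs(); q=o["tcp_rot"]; M=R.from_quat(q[[1,2,3,0]]).as_matrix(); print("nose heading",np.degrees(np.arctan2(-M[1,0],-M[0,0])),o["grip_width"])
E
```

```text
time: 7.85
eef_pos: [0.5067, -0.2045, 0.2389]
tcp_rot: [-0.001, 0.979, 0.203, -0.001]
contact_force: [0.5, -0.1, -3.0]
grip_width: 0.0587
grip_force: 65.8
time: 8.35
eef_pos: [0.5442, -0.167, 0.2388]
tcp_rot: [-0.001, 0.929, 0.37, -0.001]
contact_force: [-1.0, -0.1, -2.1]
grip_width: 0.0591
grip_force: 65.8
time: 8.85
eef_pos: [0.5817, -0.1296, 0.2387]
tcp_rot: [-0.001, 0.851, 0.526, -0.001]
contact_force: [-0.1, 0.1, -1.6]
grip_width: 0.0588
grip_force: 65.8
time: 9.35
eef_pos: [0.5888, -0.1223, 0.1933]
tcp_rot: [-0.001, 0.746, 0.666, -0.0]
contact_force: [0.2, -1.1, -2.7]
grip_width: 0.059
grip_force: 65.8
time: 9.85
eef_pos: [0.5897, -0.1229, 0.1754]
tcp_rot: [0.0, 0.739, 0.674, 0.0]
contact_force: [-0.4, 0.1, -2.6]
grip_width: 0.059
grip_force: 65.8
9.85 [-0.322  0.241  1.731  0.     1.168 -0.231] [ 0.59  -0.123  0.175] [-0.379  0.059 -2.63 ]
ring 449 [0.534 0.119 0.262] [0.599 0.187 0.3  ]
grip top 0 [nan nan nan]
nose heading -95.22336792969969 0.05876023790371283<stdin>:5: RuntimeWarning: Mean of empty slice.
  ret = um.true_divide(
```

View pics/s2.png

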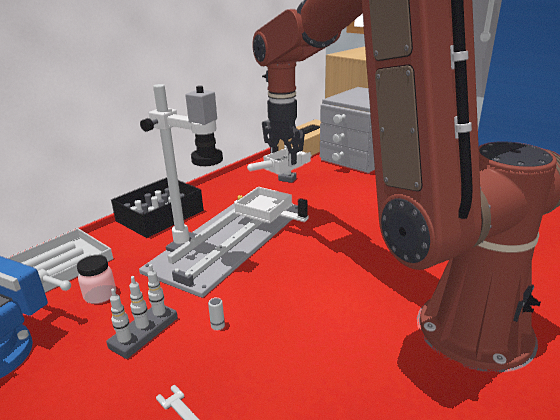

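The scoop hangs level right of the tray, clear of the ring light (ring at px (205,155), tray (265,203)). Next I move in and pour.

```bash
python3 -m jog '.13 .8 0 0 0 0;.13 1 0 0 0 0;.13 1 0 0 0 0;.13 1 0 0 0 0;.13 1 0 0 0 0' 
python3 -m jog '0 0 0 .5 -.05 0;0 0 0 1 -.09 0;0 0 0 1 -.09 0;0 0 0 1 -.09 0;0 0 0 1 -.09 0' 
python3 -m jog '0 0 0 1 -.09 0;0 0 0 1 -.09 0;0 0 0 1 -.09 0;0 0 0 1 -.09 0;0 0 0 1 -.09 0' 
python3 - <<'E'
from h import *
o=bot.get_obs(); q=o["tcp_rot"]; M=R.from_quat(q[[1,2,3,0]]).as_matrix(); n=-M[:,0]; u=-M[:,2]
print("pitch",np.degrees(np.arcsin(-n[2])),"head",np.degrees(np.arctan2(n[1],n[0])),"lip",o["eef_pos"]+.081*n-.005*u, o["joints"])
E
```

```text
time: 10.45
eef_pos: [0.6061, -0.0019, 0.1758]
tcp_rot: [0.001, 0.739, 0.674, 0.001]
contact_force: [-0.1, 0.7, -3.0]
grip_width: 0.0592
grip_force: 65.8
time: 10.95
eef_pos: [0.6062, -0.003, 0.1761]
tcp_rot: [-0.106, 0.729, 0.666, 0.117]
contact_force: [-1.1, -0.6, -2.4]
grip_width: 0.0591
grip_force: 65.8
time: 11.45
eef_pos: [0.6063, -0.0036, 0.1758]
tcp_rot: [-0.22, 0.698, 0.637, 0.242]
contact_force: [-0.0, -0.1, -3.2]
grip_width: 0.059
grip_force: 65.7
pitch 38.187843617884155 head -95.12689211724692 lip [ 0.601 -0.064  0.122] [-0.409  0.343  1.729  0.645  1.36  -0.553]
```

```bash
python3 -m jog '0 0 0 .6 -.05 0;0 0 -.03 .6 -.05 0;0 0 -.03 .6 -.05 0;0 0 -.03 .6 -.05 0;0 0 -.03 .6 -.05 0' 
python3 -m jog '0 -.05 -.03 .6 -.05 0;0 -.05 -.03 .6 -.05 0;0 -.05 -.03 .6 -.05 0;0 -.05 0 .6 -.05 0;0 -.05 0 .6 -.05 0' 
python3 -m jog '0 -.05 0 .6 -.05 0;0 -.05 0 .6 -.05 0;0 -.05 0 .6 -.05 0;0 -.05 0 .6 -.05 0;0 0 0 0 0 0' 
python3 -m jog '0 0 0 0 0 0;0 0 0 0 0 0;0 0 0 0 0 0;0 0 0 0 0 0;0 0 0 0 0 0' 
python3 - <<'E'
from h import *
o=bot.get_obs(); q=o["tcp_rot"]; M=R.from_quat(q[[1,2,3,0]]).as_matrix(); n=-M[:,0]; u=-M[:,2]
print("pitch",np.degrees(np.arcsin(-n[2])),"lip",o["eef_pos"]+.081*n-.005*u,o["contact_force"])
f=grab("side");g=grab("top")
a=cv2.resize(f["image"][110:240,190:350],None,fx=3.2,fy=3.2)
b=cv2.resize(g["image"][110:240,240:400],None,fx=3.2,fy=3.2)
cv2.imwrite("pics/p1.png",cv2.resize(np.hstack([a,b]),(800,325))[:,:,::-1])
E
```

```text
time: 11.95
eef_pos: [0.606, -0.0032, 0.1724]
tcp_rot: [-0.287, 0.669, 0.61, 0.313]
contact_force: [-0.2, 0.7, -2.2]
grip_width: 0.059
grip_force: 65.8
time: 12.45
eef_pos: [0.6058, -0.0093, 0.17]
tcp_rot: [-0.351, 0.632, 0.576, 0.382]
contact_force: [-0.0, 0.5, -0.7]
grip_width: 0.0589
grip_force: 66.0
time: 12.95
eef_pos: [0.6051, -0.0142, 0.1684]
tcp_rot: [-0.399, 0.599, 0.544, 0.432]
contact_force: [-0.6, 0.5, -0.3]
grip_width: 0.059
grip_force: 66.1
time: 13.45
eef_pos: [0.6057, -0.0139, 0.1701]
tcp_rot: [-0.397, 0.598, 0.546, 0.432]
contact_force: [0.2, 0.4, -0.4]
grip_width: 0.0589
grip_force: 66.1
pitch 71.84978592596497 lip [ 0.604 -0.034  0.092] [ 0.238  0.45  -0.431]
```

View pics/p1.png

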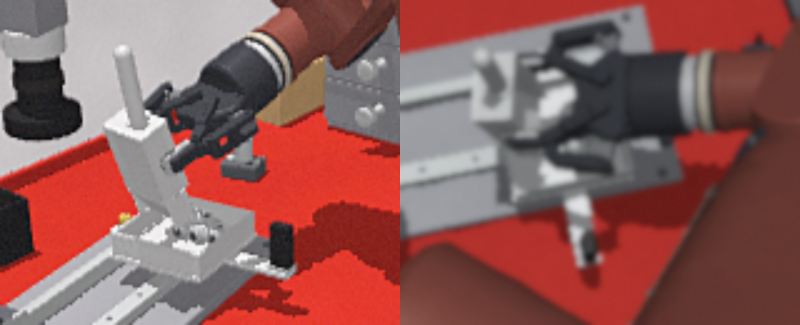

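The side view shows nuts in the tray around (200,230) with the scoop pitched 72° above it. I'll raise it and look before carrying it off.

```bash
python3 -m jog '0 0 .2 0 0 0;0 0 .4 0 0 0;0 0 .6 0 0 0;0 0 .6 0 0 0;0 0 .6 0 0 0' 
python3 -m jog '-.1 -.8 0 -.4 .04 0;-.3 -.8 0 -.6 .05 0;-.3 -.8 0 -1 .09 0;-.3 -.8 0 -1 .09 0;-.3 -.8 0 -1 .09 0' 
python3 -m jog '-.3 -.8 0 -1 .09 0;-.3 -.8 0 -1 .09 0;-.3 -.8 0 -1 .09 0;-.3 -.8 0 -1 .09 0;-.3 -.8 0 -1 .09 0' 
python3 - <<'E'
from h import *
f=grab("side");g=grab("top");w=grab("wrist")
a=cv2.resize(f["image"][150:250,210:330],(400,333))
b=cv2.resize(g["image"][120:220,250:370],(400,333))
cv2.imwrite("pics/p2.png",np.vstack([np.hstack([a,b]),np.hstack([cv2.resize(w["image"],(355,266)),np.zeros((266,445,3),np.uint8)])])[:,:,::-1])
for k in range(1): print([ (round(r["p"],2),dep(g,r["xy"])) for r in mark(g,"nut0")][:8])
o=bot.get_obs(); q=o["tcp_rot"]; M=R.from_quat(q[[1,2,3,0]]).as_matrix(); n=-M[:,0]; u=-M[:,2]
print("pitch",np.degrees(np.arcsin(-n[2])),np.degrees(np.arctan2(n[1],n[0])),o["eef_pos"])
E
```

```text
time: 14.05
eef_pos: [0.6058, -0.0142, 0.2318]
tcp_rot: [-0.397, 0.598, 0.546, 0.432]
contact_force: [-0.2, -0.7, -0.6]
grip_width: 0.0589
grip_force: 66.1
time: 14.55
eef_pos: [0.573, -0.1151, 0.2312]
tcp_rot: [-0.316, 0.654, 0.596, 0.343]
contact_force: [0.6, -0.7, -0.3]
grip_width: 0.0589
grip_force: 66.1
time: 15.05
eef_pos: [0.5354, -0.2149, 0.2315]
tcp_rot: [-0.206, 0.704, 0.641, 0.225]
contact_force: [-0.1, -0.6, -0.6]
grip_width: 0.059
grip_force: 66.0
[(0.58, array([ 0.586, -0.086,  0.07 ])), (0.58, array([ 0.573, -0.059,  0.052])), (0.57, array([ 0.604, -0.093,  0.068])), (0.57, array([ 0.527, -0.213,  0.207])), (0.52, array([ 0.602, -0.079,  0.082])), (0.51, array([ 0.592, -0.06 ,  0.069])), (0.44, array([ 0.61 , -0.063,  0.069]))]
pitch 35.79784039761336 -95.42756459893282 [ 0.536 -0.214  0.231]
```

View pics/p2.png

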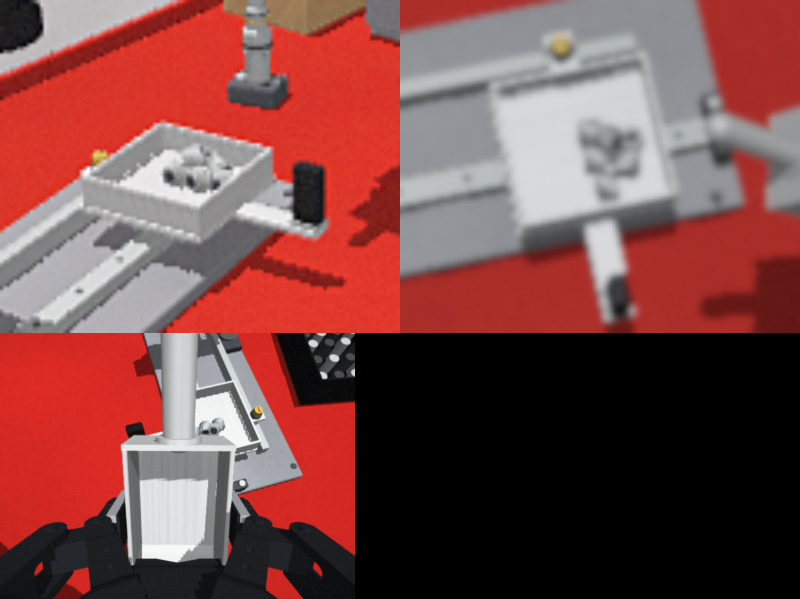

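The scoop pan is empty and the nuts lie in one heap in the tray (right-hand crop around (610,155)). I'll level the scoop and stand it on the bench.

```bash
python3 -m jog '-.34 -.69 0 -1 .09 0;-.34 -.69 0 -1 .09 0;-.34 -.69 0 -1 .09 0;-.34 -.69 0 -1 .09 0;-.34 -.69 0 -1 .09 0' 
python3 -m jog '-.34 -.69 0 -1 .09 0;-.34 -.69 0 -1 .09 0;-.34 -.69 -.4 -1 .09 0;-.34 -.69 -.6 -.9 .08 0;0 0 -1 0 0 0' 
python3 -m jog '0 0 -1 0 0 0;0 0 -1 0 0 0;0 0 -.8 0 0 0;0 0 0 0 0 0;0 0 0 0 0 0' 
python3 - <<'E'
from h import *
o=bot.get_obs(); q=o["tcp_rot"]; M=R.from_quat(q[[1,2,3,0]]).as_matrix(); n=-M[:,0]; u=-M[:,2]
print("pitch",np.degrees(np.arcsin(-n[2])),"u",u,o["eef_pos"],o["contact_force"])
print((R.from_matrix(np.array([0]) if 0 else np.eye(3))).as_rotvec(), np.degrees(np.cross(u,[0,0,1]))/4, "rot units to level")
E
```

```text
time: 15.75
eef_pos: [0.4929, -0.2995, 0.2293]
tcp_rot: [-0.093, 0.733, 0.667, 0.1]
contact_force: [-0.5, -1.0, -0.9]
grip_width: 0.0589
grip_force: 66.0
time: 16.25
eef_pos: [0.4597, -0.3694, 0.1807]
tcp_rot: [0.001, 0.74, 0.673, -0.0]
contact_force: [-0.2, 0.5, -1.2]
grip_width: 0.0592
grip_force: 66.0
time: 16.75
eef_pos: [0.4589, -0.3681, 0.1091]
tcp_rot: [-0.002, 0.74, 0.673, -0.0]
contact_force: [1.7, 0.1, -1.3]
grip_width: 0.059
grip_force: 66.0
pitch 0.13064331501697063 u [ 0.003 -0.003  1.   ] [ 0.459 -0.368  0.109] [ 1.735  0.115 -1.273]
[0. 0. 0.] [-0.037 -0.043  0.   ] rot units to level
```

```bash
python3 -m jog '0 0 -1 0 0 0;0 0 -1 0 0 0;0 0 -.6 0 0 0;0 0 -.3 0 0 0;0 0 -.15 0 0 0' 
python3 -m jog '0 0 -.06 0 0 0;0 0 -.06 0 0 0;0 0 -.06 0 0 0;0 0 -.04 0 0 0;0 0 0 0 0 0'
```

```text
time: 17.25
eef_pos: [0.4594, -0.3694, 0.0336]
tcp_rot: [-0.0, 0.74, 0.673, -0.001]
contact_force: [0.1, 0.3, -1.5]
grip_width: 0.059
grip_force: 66.0
time: 17.75
eef_pos: [0.4591, -0.3693, 0.0282]
tcp_rot: [-0.0, 0.74, 0.673, -0.001]
contact_force: [-0.5, 0.1, -1.2]
grip_width: 0.0592
grip_force: 66.0
```

```bash
python3 -m jog '0 0 -.05 0 0 0;0 0 -.05 0 0 0;0 0 0 0 0 0;0 0 0 0 0 0;0 0 0 0 0 0'
python3 -m jog '0 0 0 0 0 0;0 0 0 0 0 0;0 0 0 0 0 0;0 0 0 0 0 0;0 0 0 0 0 0' 1
python3 -m jog '0 0 0 0 0 0;0 0 .3 0 0 0;0 0 .6 0 0 0;0 0 1 0 0 0;0 0 1 0 0 0'
python3 -m jog '0 0 1 0 0 0;0 0 1 0 0 0;0 0 1 0 0 0;0 0 1 0 0 0;0 0 .5 0 0 0'
python3 - <<'E'
from h import *
f=grab("top");g=grab("side");w=grab("wrist")
P,u,v=cloud(f)
s=(abs(P[:,0]-.46)<.14)&(abs(P[:,1]+.37)<.14)&(P[:,2]>.024)&(P[:,2]<.06)
Q=P[s]; 
if len(Q)>3: print("scoop",cv2.minAreaRect(Q[:,:2].astype(np.float32)),Q[:,2].max())
P,u,v=cloud(w); s=(abs(P[:,0]-.46)<.14)&(abs(P[:,1]+.37)<.14)&(P[:,2]>.024)&(P[:,2]<.06); Q=P[s]
print("scoop wrist",len(Q),cv2.minAreaRect(Q[:,:2].astype(np.float32)),Q.min(0),Q.max(0))
P,u,v=cloud(f)
s=(abs(P[:,0]-.485)<.04)&(abs(P[:,1]+.08)<.04)&(P[:,2]>.09)&(P[:,2]<.11); Q=P[s]; print("grip top",len(Q),Q.mean(0),cv2.minAreaRect(Q[:,:2].astype(np.float32)))
P2,_,_=cloud(g)
s=(abs(P2[:,0]-.485)<.04)&(abs(P2[:,1]+.08)<.04)&(P2[:,2]>.08)&(P2[:,2]<.11); Q=P2[s]; print("grip side",len(Q),Q.min(0),Q.max(0))
for c,n in((f,"top"),(g,"side")):
    for t in("plunger","notch","grip"): print(n,t,[(round(r["p"],2),np.round(r["xy"]),atz(c,r["xy"],{"plunger":.035,"notch":.035,"grip":.049}[t])) for r in mark(c,t)[:2]])
s=(abs(P[:,0]-.66)<.09)&(abs(P[:,1]-.05)<.28)&(P[:,2]>.02)&(P[:,2]<.047); Q=P[s]
# index bar strip along stage y, angle via minAreaRect
print("bar",len(Q),np.percentile(Q[:,2],[5,50,95]),cv2.minAreaRect(Q[:,:2].astype(np.float32)))
save(f,"t3.png")
print(bot.get_obs()["joints"],bot.get_obs()["eef_pos"])
E
```

```text
time: 18.25
eef_pos: [0.4592, -0.3695, 0.0261]
tcp_rot: [-0.0, 0.74, 0.673, -0.001]
contact_force: [-2.6, 1.7, 5.8]
grip_width: 0.0585
grip_force: 66.6
time: 18.75
eef_pos: [0.459, -0.3692, 0.0253]
tcp_rot: [-0.001, 0.74, 0.673, -0.001]
contact_force: [-0.1, 0.8, 0.2]
grip_width: 0.0851
grip_force: 0.0
time: 19.25
eef_pos: [0.4591, -0.3693, 0.0997]
tcp_rot: [-0.0, 0.74, 0.673, -0.001]
contact_force: [0.5, 0.2, 0.5]
grip_width: 0.0854
grip_force: 0.0
time: 19.75
eef_pos: [0.4603, -0.3705, 0.2151]
tcp_rot: [0.003, 0.74, 0.673, -0.001]
contact_force: [0.4, -0.4, -0.3]
grip_width: 0.0854
grip_force: 0.0
scoop ((0.4773696959018707, -0.3033128082752228), (0.09916828572750092, 0.06637770682573318), 67.3722152709961) 0.046014554363176474
scoop wrist 3534 ((0.4609222412109375, -0.3438732326030731), (0.1971946507692337, 0.06007607653737068), 84.14407348632812) [ 0.422 -0.445  0.024] [ 0.493 -0.246  0.044]
grip top 64 [ 0.486 -0.076  0.1  ] ((0.4872705638408661, -0.07669954001903534), (0.023472661152482033, 0.013901611790060997), 10.524127006530762)
grip side 78 [ 0.476 -0.084  0.08 ] [ 0.5   -0.065  0.102]
top plunger [(0.7, array([302., 137.]), array([ 0.681, -0.053,  0.035])), (0.42, array([318., 162.]), array([ 0.614, -0.091,  0.035]))]
top notch [(0.95, array([218., 154.]), array([0.642, 0.16 , 0.035])), (0.48, array([306., 174.]), array([ 0.583, -0.061,  0.035]))]
top grip [(0.47, array([311., 205.]), array([ 0.501, -0.07 ,  0.049]))]
side plunger [(0.79, array([241., 203.]), array([ 0.693, -0.051,  0.035]))]
side notch [(0.75, array([191., 242.]), array([0.641, 0.174, 0.035])), (0.52, array([373., 193.]), array([ 0.429, -0.333,  0.035]))]
side grip [(0.61, array([300., 217.]), array([ 0.491, -0.071,  0.049]))]
bar 1663 [0.021 0.03  0.042] ((0.6549549102783203, 0.05961503088474274), (0.1700640320777893, 0.462503045797348), 0.2955261170864105)
[-0.796  0.18   1.737 -0.001  1.229 -0.701] [ 0.458 -0.369  0.209]
```

View pics/t3.png

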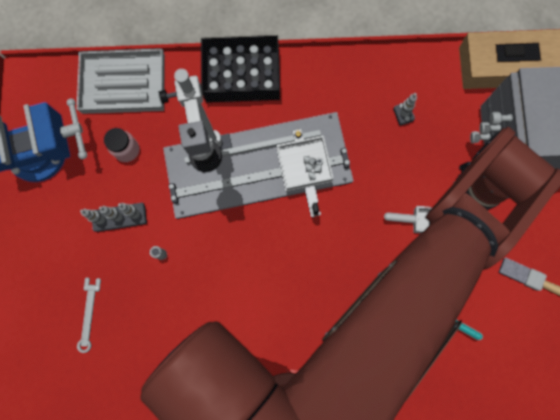

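The scoop stands level by itself at px (425,218) and the six-nut heap is in the tray at (313,163). Next I go above the grip (0.487,-0.076), top at z≈0.101, and turn the jaws onto the rail direction.

```bash
python3 -m jog '.06 .58 0 0 0 -.93;.06 .58 0 0 0 -.93;.06 .58 0 0 0 -.93;.06 .58 0 0 0 -.93;.06 .58 0 0 0 -.93' 1 30
python3 -m jog '.06 .58 0 0 0 -.93;.06 .58 0 0 0 -.93;.06 .58 0 0 0 -.93;.06 .58 0 0 0 -.93;.06 .58 0 0 0 -.93'
python3 -m jog '.06 .58 0 0 0 -.93;.06 .58 0 0 0 -.93;.06 .58 0 0 0 -.93;.06 .58 0 0 0 -.93;.06 .58 0 0 0 -.93'
python3 -m jog '.06 .58 0 0 0 -.93;.06 .58 0 0 0 -.93;.06 .58 0 0 0 -.93;.06 .58 0 0 0 -.93;.06 .58 0 0 0 -.93'
python3 - <<'E'
from h import *
w=grab("wrist");save(w,"w4.png");f=grab("top")
P,u,v=cloud(w)
s=(abs(P[:,0]-.485)<.05)&(abs(P[:,1]+.08)<.05)&(P[:,2]>.085)&(P[:,2]<.115); Q=P[s]; print("grip",len(Q),Q.mean(0),np.median(Q[:,2]),cv2.minAreaRect(Q[Q[:,2]>.096][:,:2].astype(np.float32)))
s=(abs(P[:,0]-.6)<.11)&(abs(P[:,1]+.05)<.11)&(P[:,2]>.071)&(P[:,2]<.078); Q=P[s]; print("tray rim",len(Q),np.median(Q[:,2]) if len(Q) else 0,cv2.minAreaRect(Q[:,:2].astype(np.float32)) if len(Q)>3 else 0)
a=atz(f,(175,192),.03);b=atz(f,(345,160),.03);print("rail dir",np.degrees(np.arctan2((a-b)[1],(a-b)[0])))
for r in mark(w,"grip")[:2]: print(r["p"],r["xy"],atz(w,r["xy"],.049))
o=bot.get_obs(); q=o["tcp_rot"]; M=R.from_quat(q[[1,2,3,0]]).as_matrix(); print("tool y head",np.degrees(np.arctan2(M[1,1],M[0,1])),M[:,2],o["eef_pos"],o["joints"])
E
```

```text
time: 20.7
eef_pos: [0.4662, -0.296, 0.2095]
tcp_rot: [-0.001, 0.839, 0.543, -0.001]
contact_force: [0.3, -0.3, 0.9]
grip_width: 0.0851
grip_force: 0.0
time: 21.2
eef_pos: [0.4737, -0.2235, 0.2096]
tcp_rot: [-0.001, 0.916, 0.401, -0.001]
contact_force: [0.0, -0.7, 0.7]
grip_width: 0.0853
grip_force: 0.0
time: 21.7
eef_pos: [0.4812, -0.151, 0.2097]
tcp_rot: [-0.001, 0.969, 0.247, -0.001]
contact_force: [-0.5, -0.4, -0.1]
grip_width: 0.0854
grip_force: 0.0
time: 22.2
eef_pos: [0.4887, -0.0786, 0.2097]
tcp_rot: [-0.001, 0.996, 0.088, -0.001]
contact_force: [-0.1, -0.9, -0.1]
grip_width: 0.0854
grip_force: 0.0
grip 734 [ 0.489 -0.075  0.099] 0.10019223502246401 ((0.4875085949897766, -0.07524435967206955), (0.023905061185359955, 0.013801085762679577), 10.619062423706055)
tray rim 2284 0.07469191412577936 ((0.5585371255874634, -0.06251019984483719), (0.12662465870380402, 0.11647295951843262), 9.90884780883789)
rail dir 99.0648176941323
0.98 [279.8, 191.0] [ 0.487 -0.076  0.049]
tool y head -79.62567324348983 [-0.002  0.002 -1.   ] [ 0.489 -0.079  0.21 ] [-0.302 -0.022  1.951  0.001  1.215  1.087]
```

View pics/w4.png

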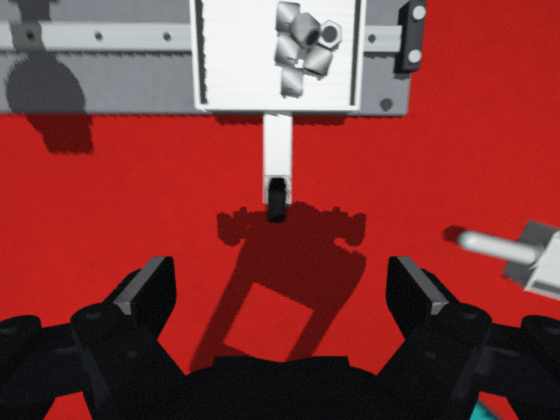

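All six nuts are seen in the tray (six hexes around (308,45)), and the grip at (278,200) lies between the jaws. Descending and pinching.

```bash
python3 -m jog '-.05 .12 -1 0 0 0;0 0 -1 0 0 0;0 0 -1 0 0 0;0 0 -1 0 0 0;0 0 -.6 0 0 0'
python3 -m jog '0 0 -.3 0 0 0;0 0 -.2 0 0 0;0 0 -.1 0 0 0;0 0 0 0 0 0;0 0 0 0 0 0'
python3 -m jog '0 0 0 0 0 0;0 0 0 0 0 0;0 0 0 0 0 0;0 0 0 0 0 0;0 0 0 0 0 0' 0 40
python3 -m jog '0 0 0 0 0 0;0 0 0 0 0 0;0 0 0 0 0 0;0 0 0 0 0 0;0 0 0 0 0 0'
python3 -m jog '0 0 0 0 0 0;0 0 0 0 0 0;0 0 0 0 0 0;0 0 0 0 0 0;0 0 0 0 0 0'
```

```text
time: 22.85
eef_pos: [0.4863, -0.0768, 0.0931]
tcp_rot: [-0.001, 0.996, 0.089, -0.002]
contact_force: [0.0, 0.6, 0.2]
grip_width: 0.0857
grip_force: 0.0
time: 23.35
eef_pos: [0.4886, -0.0765, 0.0813]
tcp_rot: [-0.001, 0.996, 0.089, 0.001]
contact_force: [-0.1, -0.0, 0.8]
grip_width: 0.0852
grip_force: 0.0
time: 23.85
eef_pos: [0.4879, -0.0764, 0.0807]
tcp_rot: [-0.001, 0.996, 0.089, -0.0]
contact_force: [-3.0, 4.9, 2.2]
grip_width: 0.0139
grip_force: 40.6
time: 24.35
eef_pos: [0.4879, -0.0764, 0.0806]
tcp_rot: [-0.001, 0.996, 0.089, -0.0]
contact_force: [-1.3, -0.6, 2.7]
grip_width: 0.0139
grip_force: 40.8
time: 24.85
eef_pos: [0.4879, -0.0764, 0.0806]
tcp_rot: [-0.001, 0.996, 0.089, -0.0]
contact_force: [-2.2, -0.6, 4.1]
grip_width: 0.0138
grip_force: 41.0
```

```bash
python3 -m jog '-.035 .197 0 0 0 0;-.053 .295 0 0 0 0;-.07 .394 0 0 0 0;-.07 .394 0 0 0 0;-.07 .394 0 0 0 0'
python3 -m jog '-.07 .394 0 0 0 0;-.07 .394 0 0 0 0;-.07 .394 0 0 0 0;-.07 .394 0 0 0 0;-.07 .394 0 0 0 0'
python3 -m jog '-.07 .394 0 0 0 0;-.07 .394 0 0 0 0;-.07 .394 0 0 0 0;-.07 .394 0 0 0 0;-.07 .394 0 0 0 0'
python3 - <<'E'
from h import *
f=grab("top");g=grab("side")
for c,n in((f,"top"),(g,"side")):
    for t in("plunger","notch"): print(n,t,[(round(r["p"],2),np.round(r["xy"]),atz(c,r["xy"],.035)) for r in mark(c,t)[:2]])
o=bot.get_obs();print(o["eef_pos"],o["joints"])
E
```

```text
time: 25.35
eef_pos: [0.4806, -0.0353, 0.0806]
tcp_rot: [0.0, 0.996, 0.089, 0.0]
contact_force: [-0.3, -6.3, 2.2]
grip_width: 0.0132
grip_force: 40.9
time: 25.85
eef_pos: [0.4718, 0.0141, 0.0806]
tcp_rot: [0.0, 0.996, 0.089, 0.0]
contact_force: [-1.5, -6.3, 2.5]
grip_width: 0.0137
grip_force: 41.0
time: 26.35
eef_pos: [0.4632, 0.0634, 0.0806]
tcp_rot: [0.0, 0.996, 0.089, 0.0]
contact_force: [0.1, -5.5, 2.3]
grip_width: 0.0131
grip_force: 41.0
top plunger [(0.78, array([243., 148.]), array([0.657, 0.096, 0.035])), (0.35, array([437., 219.]), array([ 0.46 , -0.376,  0.035]))]
top notch [(0.78, array([215., 153.]), array([0.646, 0.167, 0.035]))]
side plunger [(0.95, array([209., 226.]), array([0.663, 0.093, 0.035])), (0.68, array([228., 224.]), array([0.633, 0.055, 0.035]))]
side notch [(0.69, array([190., 241.]), array([0.645, 0.172, 0.035]))]
[0.463 0.065 0.081] [-0.013  0.108  2.096  0.003  0.937  1.377]
```

```bash
python3 -m jog '-.062 .354 0 0 0 0;-.062 .354 0 0 0 0;-.053 .295 0 0 0 0;-.035 .197 0 0 0 0;-.02 .1 0 0 0 0'
python3 -m jog '-.01 .059 0 0 0 0;-.01 .059 0 0 0 0;-.01 .059 0 0 0 0;-.01 .059 0 0 0 0;-.01 .059 0 0 0 0'
python3 -m jog '-.01 .059 0 0 0 0;-.01 .059 0 0 0 0;-.01 .059 0 0 0 0;-.01 .059 0 0 0 0;-.01 .059 0 0 0 0'
```

```text
time: 27.15
eef_pos: [0.4573, 0.0964, 0.0806]
tcp_rot: [-0.0, 0.996, 0.089, -0.0]
contact_force: [-1.0, -3.8, 4.6]
grip_width: 0.0134
grip_force: 41.3
time: 27.65
eef_pos: [0.456, 0.1038, 0.0806]
tcp_rot: [-0.001, 0.996, 0.089, -0.0]
contact_force: [-0.7, -3.6, 5.3]
grip_width: 0.0134
grip_force: 41.3
time: 28.15
eef_pos: [0.4547, 0.1112, 0.0806]
tcp_rot: [-0.001, 0.996, 0.089, -0.0]
contact_force: [-0.8, -2.7, 5.6]
grip_width: 0.0133
grip_force: 41.4
```

```bash
python3 -m jog '-.01 .059 0 0 0 0;-.01 .059 0 0 0 0;-.01 .059 0 0 0 0;-.01 .059 0 0 0 0;-.01 .059 0 0 0 0'
python3 -m jog '-.003 .016 0 0 0 0;-.003 .016 0 0 0 0;-.003 .016 0 0 0 0;-.003 .016 0 0 0 0;-.003 .016 0 0 0 0'
python3 -m jog '-.003 .016 0 0 0 0;-.003 .016 0 0 0 0;-.003 .016 0 0 0 0;-.003 .016 0 0 0 0;-.003 .016 0 0 0 0'
python3 - <<'E'
from h import *
f=grab("top");g=grab("side")
for c,n in((f,"top"),(g,"side")):
    for t in("plunger","notch"): print(n,t,[(round(r["p"],2),np.round(r["xy"],1),atz(c,r["xy"],.035)) for r in mark(c,t)[:2]])
print(bot.get_obs()["contact_force"])
E
```

```text
time: 28.65
eef_pos: [0.4534, 0.1186, 0.0806]
tcp_rot: [-0.001, 0.996, 0.089, -0.0]
contact_force: [-1.5, -2.7, 5.4]
grip_width: 0.0135
grip_force: 41.4
time: 29.15
eef_pos: [0.453, 0.1207, 0.0806]
tcp_rot: [-0.001, 0.996, 0.089, -0.0]
contact_force: [-1.4, -3.3, 5.0]
grip_width: 0.0135
grip_force: 41.4
time: 29.65
eef_pos: [0.4526, 0.1227, 0.0806]
tcp_rot: [-0.001, 0.996, 0.089, -0.0]
contact_force: [-1.4, -3.6, 5.2]
grip_width: 0.0134
grip_force: 41.4
top plunger [(0.96, array([219.3, 150.1]), array([0.654, 0.157, 0.035]))]
top notch [(0.57, array([218.7, 152.5]), array([0.647, 0.158, 0.035]))]
side plunger [(0.66, array([191. , 239.1]), array([0.649, 0.166, 0.035])), (0.62, array([239.9, 245.2]), array([0.534, 0.111, 0.035]))]
side notch [(0.83, array([194.3, 240.5]), array([0.638, 0.166, 0.035]))]
[-1.044 -2.719  5.668]
```

```bash
python3 -m jog '-.003 .016 0 0 0 0;-.003 .016 0 0 0 0;-.003 .016 0 0 0 0;-.003 .016 0 0 0 0;-.003 .016 0 0 0 0'|grep -E "eef|cont"
python3 -m jog '-.003 .016 0 0 0 0;-.003 .016 0 0 0 0;-.003 .016 0 0 0 0;-.003 .016 0 0 0 0;-.003 .016 0 0 0 0'|grep -E "eef|cont"
```

```text
eef_pos: [0.4523, 0.1247, 0.0806]
contact_force: [-0.7, -2.9, 5.7]
eef_pos: [0.452, 0.1267, 0.0806]
contact_force: [-0.8, -3.3, 5.0]
```

```bash
python3 -m jog '-.003 .016 0 0 0 0;-.003 .016 0 0 0 0;-.003 .016 0 0 0 0;-.003 .016 0 0 0 0;-.003 .016 0 0 0 0'|grep -E "eef|cont"
```

```text
eef_pos: [0.4515, 0.129, 0.0806]
contact_force: [-1.5, -1.7, 4.8]
```

```bash
python3 -m jog '-.001 .008 0 0 0 0;-.001 .008 0 0 0 0;-.001 .008 0 0 0 0;-.002 .008 0 0 0 0;-.002 .008 0 0 0 0'|grep -E "eef|cont"
```

```text
eef_pos: [0.4513, 0.1306, 0.0806]
contact_force: [-1.5, 1.0, 4.9]
```

```bash
python3 -m jog '-.001 .008 0 0 0 0;-.001 .008 0 0 0 0;-.001 .008 0 0 0 0;-.002 .008 0 0 0 0;-.002 .008 0 0 0 0'|grep -E "eef|cont"
```

```text
eef_pos: [0.451, 0.1318, 0.0806]
contact_force: [-0.7, 2.6, 5.3]
```

```bash
python3 -m jog '-.001 .004 0 0 0 0;-.001 .004 0 0 0 0;-.001 .004 0 0 0 0;0 .004 0 0 0 0;0 .004 0 0 0 0'|grep -E "eef|cont"
```

```text
eef_pos: [0.451, 0.1322, 0.0806]
contact_force: [-1.0, 2.0, 6.2]
```

```bash
python3 -m jog '-.001 .004 0 0 0 0;-.001 .004 0 0 0 0;-.001 .004 0 0 0 0;0 .004 0 0 0 0;0 .004 0 0 0 0'|grep -E "eef|cont"
```

```text
eef_pos: [0.4509, 0.1324, 0.0806]
contact_force: [-1.2, -0.0, 5.9]
```

```bash
python3 -m jog '-.001 .004 0 0 0 0;-.001 .004 0 0 0 0;-.001 .004 0 0 0 0;0 .004 0 0 0 0;0 .004 0 0 0 0'|grep -E "eef|cont"
```

```text
eef_pos: [0.4509, 0.1325, 0.0806]
contact_force: [-0.8, -1.6, 6.0]
```

```bash
python3 -m jog '-.001 .004 0 0 0 0;0 .004 0 0 0 0;0 .004 0 0 0 0;0 0 0 0 0 0;0 0 0 0 0 0'|grep -E "eef|cont|time|grip"
python3 - <<'E'
from h import *
F=[]
for i in range(4):
    f=grab("top" if i%2 else "side"); o=bot.get_obs(); print(o["eef_pos"],o["contact_force"])
    for t in("plunger","notch"): print(t,[(round(r["p"],2),atz(f,r["xy"],.035)) for r in mark(f,t)[:1]])
    F.append(f)
a=cv2.resize(F[0]["image"][170:290,110:270],(400,300));b=cv2.resize(F[1]["image"][100:220,160:320],(400,300))
cv2.imwrite("pics/fin.png",np.hstack([a,b])[:,:,::-1])
P,u,v=cloud(F[1])
n=(P[:,2]>.055)&(P[:,2]<.09)&(abs(P[:,0]-.567)<.045)&(abs(P[:,1]-.153)<.05);print("heap px",n.sum())
E
```

```text
time: 34.45
eef_pos: [0.4509, 0.1326, 0.0806]
contact_force: [-0.0, -2.2, 5.7]
grip_width: 0.0135
grip_force: 41.4
[0.451 0.133 0.081] [-1.23  -2.812  6.276]
plunger [(0.89, array([0.655, 0.158, 0.035]))]
notch [(0.66, array([0.656, 0.162, 0.035]))]
[0.451 0.133 0.081] [-0.534 -2.247  5.66 ]
plunger [(0.69, array([0.645, 0.162, 0.035]))]
notch [(0.83, array([0.65 , 0.16 , 0.035]))]
[0.451 0.133 0.081] [-1.458 -2.804  5.535]
plunger [(0.65, array([0.66 , 0.152, 0.035]))]
notch [(0.95, array([0.642, 0.167, 0.035]))]
[0.451 0.133 0.081] [-0.869 -1.911  4.303]
plunger [(0.72, array([0.646, 0.164, 0.035]))]
notch [(0.63, array([ 0.727, -0.303,  0.035]))]
heap px 138
```

View pics/fin.png

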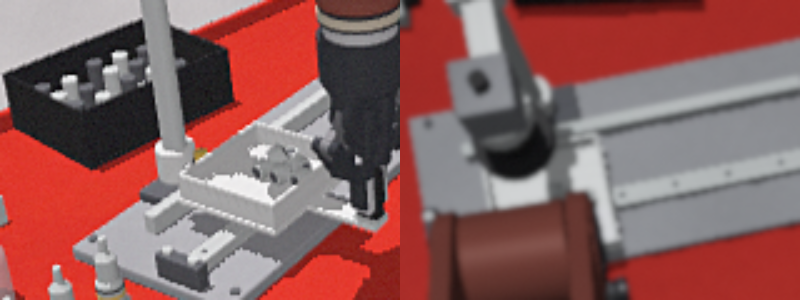

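The tray with the nuts (px (275,165) on the left) sits under the camera and the grip is still held. The click showed as the force swinging from −3 N to +2.6 N and back to about −2.3 N. The TCP then stayed put, at the 0.21 m travel expected from the camera's place. Handing in.

```bash
python3 -c "
from bench import bot
print(bot.sign_off())"
```

```text
the job is handed in; nothing more can be done
None
```

I tipped all six nuts into the tray, stood the empty scoop back on the bench and let it go, then slid the tray until the ball clicked into the notch under the camera and handed in still holding the grip, at about 35 s of the 72 s; the hand-in returned no verdict.

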